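# Push the sauce pots home along the serving rail and shut the gate

## Task

Push the row of three sauce pots along the serving rail from behind the back pot, all together as one touching row, until the front pot is fully home against the end stop. Then push the gate fully shut across the rail behind the back pot. Use only the fingertips or the outside of the fingers: do not pinch, lift or tip any pot, and leave the spare pot, the shaker and the two spice jars on the counter alone.

Things in the scene. Friction and masses are not known exactly. Their poses are not given: they have to be found in the camera images.
- rail: Fixed serving rail on the counter. Origin on the counter under mid-channel; z up, +y along the channel to the end stop, +x to the gate side, away from the robot. Wooden base 94 mm wide, 4 mm thick, y -185 to +160 mm; two steel side guides 6 mm thick, inner faces at x = -33 and +33 mm, tops 20 mm above the counter. Open at the rear (y = -185 mm), steel end stop at the other end.
- rail_stop (a point): Middle of the end stop's inner face, at x = 0, y = +150 mm of the rail, 30 mm above the counter (the stop is 44 mm high); the front pot touches it when home.
- gate_pivot (a point): The gate's upright pivot axis, beside the channel at x = +56, y = -70 mm of the rail, 35 mm above the counter. A fixed block 30 mm square, 23 mm high, stands round it below the gate.
- gate_end (a point): Free end of the gate, on its centre line, 102 mm from the pivot axis, 35 mm above the counter (round end, 12 mm thick).
- gate (a joint): Level steel bar, 10 mm thick, 23 to 48 mm above the counter, clears the guides. 0 = wide open outside the channel, starts 0 to 0.3; grows as it shuts, clockwise from above: the free end swings round the rear, then across the channel; 1.9 = fully shut (stop), square across. At q it points from the pivot at angle -1.24 - q rad (from rail +x to +y). Friction 0.05 N m; stays where left.
- pot_front: Yellow round sauce pot with a flat clear lid, the one nearest the end stop. 69 mm across at its widest, just below the lid (30 to 36 mm above its underside), its foot narrower, between the guides, 40 mm high, 50 to 100 g. Origin at the centre of its underside. Home: origin 34.5 mm before the stop's face. The row starts 50 to 110 mm short of home.
- pot_middle: Same kind of pot, the middle one of the row, touching or within 2 mm of its neighbours; origin at the centre of its underside.
- pot_back: Same kind of pot, the last of the row, nearest the open end of the rail; origin at the centre of its underside. When the row is home its rear edge lies about 7 mm ahead of the shut gate's face.
- spare_pot: Bystander: a fourth pot of the same kind, standing on the counter past the end stop; origin at the centre of its underside.
- shaker: Bystander: small shaker with a grey top, 44 mm across, 90 mm high, on the counter beyond the rail; origin at the centre of its underside.
- red_jar: Bystander: spice jar with a red cap, 45 mm across, 108 mm high, on the counter beyond the rail; origin at the centre of its underside.
- green_jar: Bystander: spice jar with a green cap, 41 mm across, 108 mm high, on the counter beyond the rail; origin at the centre of its underside.
Not all that is in view belongs to the job. What is shaped like the pot_back but green or turquoise is not meant.

How it is judged:
On the way, in this order (a step that is already met when the one before it is completed fails the run):
1. the row is home against the end stop, the gate still open (y of pot_front in the frame of rail between 0.1095 and 0.13 m and y of pot_middle in the frame of rail between 0.0385 and 0.13 m and y of pot_back in the frame of rail between -0.0325 and 0.13 m and x of pot_front in the frame of rail between -0.012 and 0.012 m and z of each of pot_front, pot_middle, pot_back in the frame of rail below 0.012 m and angle between each of pot_front, pot_middle, pot_back's own z axis and vertical below 0.12 rad and linear speed of each of pot_front, pot_middle, pot_back below 0.01 m/s and x of pot_middle in the frame of rail between -0.012 and 0.012 m and x of pot_back in the frame of rail between -0.012 and 0.012 m and value of joint gate below 0.8 rad), for 0.2 s.
2. the gate is shut behind the back pot (y of pot_front in the frame of rail above 0.1095 m and y of pot_middle in the frame of rail above 0.0385 m and y of pot_back in the frame of rail above -0.0325 m and value of joint gate above 1.82 rad), for 0.2 s.
At the end, for the whole second after the job is handed in: All three pots stand upright in the channel at rest, the front pot within 6 mm of home against the end stop, the middle within 8 mm and the back within 10 mm of home; the gate is within 0.08 rad of fully shut (all of step 2 and x of pot_front in the frame of rail between -0.012 and 0.012 m and z of each of pot_front, pot_middle, pot_back in the frame of rail below 0.012 m and angle between each of pot_front, pot_middle, pot_back's own z axis and vertical below 0.12 rad and linear speed of each of pot_front, pot_middle, pot_back below 0.01 m/s and y of each of pot_front, pot_middle, pot_back in the frame of rail below 0.13 m and x of pot_middle in the frame of rail between -0.012 and 0.012 m and x of pot_back in the frame of rail between -0.012 and 0.012 m); the robot touches nothing.
It fails at once if a pot of the row is lifted (height (world z) of any of pot_front, pot_middle, pot_back above 0.022 m).
It fails at once if a pot of the row is tipped (angle between any of pot_front, pot_middle, pot_back's own z axis and vertical above 0.35 rad).
It fails at once if the row is pulled apart: more than 15 mm of gap between neighbours (horizontal distance between pot_front and pot_middle above 0.084 m or horizontal distance between pot_middle and pot_back above 0.084 m).
It fails at once if the spare pot, the shaker or a spice jar is moved by 25 mm or knocked over (distance of any of spare_pot, shaker, red_jar, green_jar from where it was at the start of the episode above 0.025 m or angle between any of spare_pot, shaker, red_jar, green_jar's own z axis and vertical above 0.4 rad).
It also fails if it takes over 50 s, if anything falls off the work surface, if the arm or the gripper's body presses on something with over 40 N, if the wrist force passes 120 N, or if a joint passes its speed limit or range.

## Robot

A 7-joint arm with a two-finger parallel gripper is mounted at the origin on a cart in front of the work surface, level with it; the furniture and walls round the work are solid. World frame = base frame: x ahead of the robot, y to its left, z up, the work surface at z = 0. Lengths are in m, angles in rad, forces in N, time in s.
With the tool pointing down it reaches from about 0.35 to 0.9 m from the base axis. Payload 8.1 kg.
Tool frame: the origin (TCP) lies at the very end of the fingers, on their centre line; the grasp point (between the pads) lies 19 mm behind it; z points along the fingers, y is the line along which they close (so a half turn about z gives the same grasp; the last joint's range is limited). The gripper opens to 92 mm and grips with 3 to 60 N. Pads are 19 mm wide; open, the fingers measure 130 mm over their backs; the gripper's body (75 mm by 190 mm) begins 47 mm behind the grasp point.
Start: joints at [1.056, 0.434, 0.025, 1.573, -0.012, 1.134, -0.075], TCP at [0.25, -0.573, 0.227] pointing down, gripper open.
Joint ranges: [-2.62, 2.62], [-0.44, 2.09], [-1.27, 1.32], [0.08, 2.57], [-1.32, 4.46], [0.12, 2], [-2.74, 2.74]. Speed limits (rad/s): [2.22, 2.22, 3.01, 3.01, 3.14, 3.14, 3.14].

## Interface

Orientations are given as a rotation vector (axis times angle).
In Python, from cell import arm gives the robot as it stands.
- The arm moves only by the tool drive_tool, never from a script. Its argument "targets" is a list of rows, each a list of 7 numbers: the turn, a rotation vector about the world's x, y, z in units of 5 degrees (1.0 is 5 degrees), then the shift along the world's x, y, z in units of 40 mm (1.0 is 40 mm), then the opening, from 0 (shut) to 1 (fully open). In form: [[wx, wy, wz, dx, dy, dz, fingers], ...]. A call has 1 to 5 rows; each row is the pose to reach, as a shift and turn from the pose commanded when the call began; what a row does not reach only later rows make up. A row lasts 1/10 s, in which the tool goes at most 50 mm and 8.59 degrees, less where a joint would pass 70% of its speed; a pose out of reach is approached as far as the arm can. A call with a gripper value outside its range is refused whole. The fingers move at their own pace and stop on an object; "force" is the grip in N (left out, the last holds). Time passes only in rows, so rows that repeat a pose let the fingers close. It gives the time, the measured TCP pose, the force, the opening and the grip force at its end, in the units of the state.
- arm.observe(): the state, without advancing time (a new reading comes with each control period).
- arm.get_image(name): name is "scene" or "side" or "wrist"; returns a dict with "pixels" (400x640x3 uint8, red, green, blue), "intrinsics" (3x3 intrinsics, pixels), "rvec" (rotation vector, rad) and "tvec" (3), from world to camera coordinates, as OpenCV has them; the wrist camera has in their place "mount" (4x4, takes a point from camera to tool coordinates, whose origin is the TCP and whose axes are the flange's). Camera axes: x right, y down, z forward; pixel columns grow to the right and rows downward; lengths in m; the calibration is good to about 2 mm. A picture is of the moment at which its call begins: read the wrist's pose just before it. There is no depth.
- arm.sign_off(): hands the job in; it is judged then, once.
The state is a dict: "clock": time; "joints": joint angles; "dq": joint speeds; "joint_efforts": joint torques, N m; "position": TCP position; "ee_rot": TCP orientation; "force": force on the tool from outside, world axes, zero at the start; "ft_torque": the same for the moment, N m; "width": opening from 0.0 (shut) to 1.0 (fully open); "gripper_force": force on a finger pad.
Only numpy, scipy, OpenCV 4.12 (cv2) and the standard library are available. Lean on these libraries where they do the work, as an engineer would, in place of code of your own. Each camera call takes 0.05 s, during which the arm holds its last target. There are 200 camera calls.

## Working session

There is one attempt and no reset: what is moved stays moved. The work goes in short steps, Python scripts to look and compute and a tool call to move; the robot and the scene stay as the last step left them, time stands still between calls to the robot, and variables do not carry over. Pictures are saved under pics/ and viewed, at most 11 in all, crops included, and the job is handed in when it is done.

Besides the shell and the picture viewer there is one more tool, called after "Call:" in YAML: its name, and indented under it one key for each argument. drive_tool: Moves the arm, as the interface text tells. Its arguments: {"type":"object","properties":{"targets":{"type":"array"},"force":{"type":"number"}},"required":["targets"]}

```bash
mkdir -p pics; python3 - <<'E'
from cell import arm
import cv2,numpy as np,pickle
s=arm.observe();print(s)
d={}
for n in("scene","side"):
    im=arm.get_image(n);d[n]=im;cv2.imwrite(f"pics/{n}0.png",im["pixels"][:,:,::-1])
    R=cv2.Rodrigues(np.array(im["rvec"]))[0];print(n,-R.T@np.array(im["tvec"]).ravel(),R[2])
pickle.dump(d,open("d0.pkl","wb"))
E
```

```text
{'clock': 0.0, 'joints': array([ 1.05641219,  0.43522978,  0.02496427,  1.57408138, -0.01158892,
        1.13401133, -0.0751066 ]), 'dq': array([ 6.01728982e-05, -1.57494481e-03, -5.30211504e-05, -6.44042916e-04,
       -1.01321724e-03,  1.34537956e-04,  8.17419240e-04]), 'joint_efforts': array([ 4.49948652e-05, -6.67840862e+01,  9.84716713e-01, -3.14462793e+01,
       -6.07933220e-02,  4.27817472e-02,  1.87264268e-04]), 'position': array([ 0.24989805, -0.57231057,  0.22594674]), 'ee_rot': array([-3.07377750e+00, -6.41861341e-01,  7.37315892e-04]), 'force': array([ 0.15955364, -0.30987722,  1.27396045]), 'ft_torque': array([ 0.03285079, -0.03736863, -0.03349598]), 'gripper_force': 0.0, 'width': 1.0001853737514759}
scene [-0.31795853  0.75157975  0.49993411] [ 0.72281442 -0.57122807 -0.38889306]
side [-0.12967364  0.14423421  0.71162049] [ 0.69331351 -0.05158493 -0.71878743]
```

View pics/scene0.png

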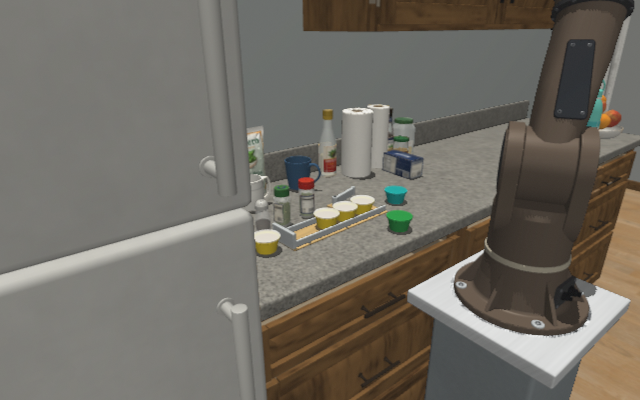

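View pics/side0.png

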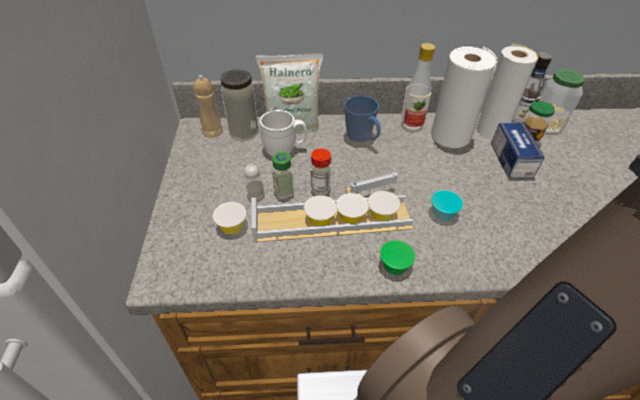

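The side view shows the rail with its stop at left (~255,215) and its open rear at ~(410,220). The three pots are at (320,210), (352,207) and (384,205), and the open gate at (375,183). I'll zoom in.

```bash
python3 - <<'E'
import pickle,cv2
d=pickle.load(open("d0.pkl","rb"))
c=d["side"]["pixels"][165:285,230:430,::-1]
cv2.imwrite("pics/side_c.png",cv2.resize(c,None,fx=4,fy=4,interpolation=cv2.INTER_CUBIC))
E
```

```text
(no output)
```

View pics/side_c.png

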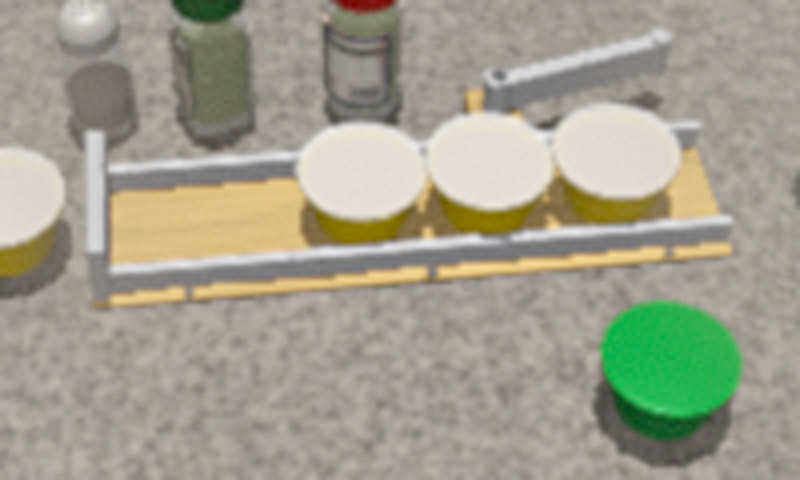

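```bash
cat > h.py <<'E'
import pickle,cv2,numpy as np
from scipy.optimize import least_squares
def ray(im,u,v,z):
    K=np.array(im["intrinsics"]);R=cv2.Rodrigues(np.array(im["rvec"]))[0];t=np.array(im["tvec"]).ravel()
    c=-R.T@t;d=R.T@np.linalg.inv(K)@[u,v,1.];return c+d*(z-c[2])/d[2]
def toR(p,P):
    c,s=np.cos(p[2]),np.sin(p[2]);return np.array([[c,s],[-s,c]])@(np.array(P[:2])-p[:2])
def toW(p,P):
    c,s=np.cos(p[2]),np.sin(p[2]);return np.array([[c,-s],[s,c]])@np.array(P[:2])+p[:2]
E
python3 - <<'E'
from h import *
im=pickle.load(open("d0.pkl","rb"))["side"]
W=lambda x,y,z:ray(im,230+(x-1.5)/4,165+(y-1.5)/4,z)
m=[((732,250),(-47,-185,3)),((100,303),(-47,160,3)),((730,222),(-36,-185,20)),((697,128),(36,-185,20)),((497,77),(56,-70,48))]
f=lambda p:np.concatenate([W(*a,b[2]/1e3)[:2]-toW(p,np.array(b)/1e3) for a,b in m])
r=least_squares(f,[.5,0,0]);p=r.x;print(p,np.round(r.fun*1e3,1))
np.save("rail.npy",p)
for n,a,z in[("front",(362,172),.044),("mid",(489,160),.044),("back",(617,147),.044),("gend",(660,37),.048),("stop near top",(97,230),.044),("stop far",(95,133),.044),("spare",(5,197),.04),("green",(670,347),.04)]:
    w=W(*a,z);print(n,w[:2].round(4),toR(p,w).round(4))
for n,u,v,z in[("turq",447,204,.04),("redcap",321,157,.108),("greencap",282,159,.108),("shaker",253,171,.085)]:
    w=ray(im,u,v,z);print(n,w[:2].round(4),toR(p,w).round(4))
E
```

```text
[0.48622156 0.08998765 0.05176616] [ 3.4 -0.7  0.7 -3.8 -2.   1.6 -3.   2.1  0.8  0.7]
front [0.4814 0.1031] [-0.0041  0.0133]
mid [0.4871 0.0343] [-0.002  -0.0556]
back [ 0.4936 -0.0363] [ 0.0008 -0.1265]
gend [ 0.5754 -0.0739] [ 0.0806 -0.1683]
stop near top [0.4471 0.2418] [-0.0312  0.1537]
stop far [0.5167 0.2466] [0.0385 0.1548]
spare [0.4757 0.292 ] [-1.000e-04  2.023e-01]
green [ 0.3619 -0.0418] [-0.131  -0.1252]
turq [ 0.4834 -0.1739] [-0.0165 -0.2634]
redcap [0.5719 0.0969] [0.086  0.0025]
greencap [0.5688 0.1815] [0.0872 0.0871]
shaker [0.5583 0.2455] [0.08   0.1516]
```

Call:
drive_tool:
  targets:
    - [0, 0, -0.4, 0.4, 0.8, 0, 0]
    - [0, 0, -0.8, 0.9, 1.6, 0, 0]
    - [0, 0, -1.2, 1.3, 2.5, 0, 0]
    - [0, 0, -1.6, 1.8, 3.3, 0, 0]
    - [0, 0, -2, 2.2, 4.1, 0, 0]

```text
clock: 0.6
position: [0.3389, -0.407, 0.2265]
ee_rot: [-3.119, -0.37, 0.0]
force: [0.8, -0.3, -0.3]
width: 0.613
gripper_force: 0.0
```

Call:
drive_tool:
  targets:
    - [0, 0, -0.4, 0.4, 0.8, 0, 0]
    - [0, 0, -0.8, 0.9, 1.6, 0, 0]
    - [0, 0, -1.2, 1.3, 2.5, 0, 0]
    - [0, 0, -1.6, 1.8, 3.3, 0, 0]
    - [0, 0, -1.9, 2.2, 4.1, 0, 0]

```text
clock: 1.1
position: [0.4268, -0.2431, 0.2266]
ee_rot: [-3.14, -0.111, 0.0]
force: [-0.0, -0.3, 0.9]
width: 0.177
gripper_force: 0.0
```

Call:
drive_tool:
  targets:
    - [0, 0, 0, 0.4, 0.8, 0, 0]
    - [0, 0, 0, 0.9, 1.6, 0, 0]
    - [0, 0, 0, 1.3, 2.4, 0, 0]
    - [0, 0, 0, 1.8, 3.0, 0, 0]
    - [0, 0, 0, 1.8, 3.0, 0, 0]

```text
clock: 1.6
position: [0.5003, -0.1202, 0.2265]
ee_rot: [-3.137, -0.122, -0.002]
force: [0.2, -0.1, -0.0]
width: 0.005
gripper_force: 0.0
```

```bash
python3 - <<'E'
from cell import arm
import cv2,numpy as np,pickle
d={"s":arm.observe()}
for n in("wrist","side"):
    im=arm.get_image(n);d[n]=im;cv2.imwrite(f"pics/{n}1.png",im["pixels"][:,:,::-1])
print(d["s"]["position"],d["s"]["ee_rot"],d["s"]["width"],d["s"]["clock"]);print(d["wrist"]["mount"])
pickle.dump(d,open("d1.pkl","wb"))
E
```

```text
[ 0.50029997 -0.12015859  0.22654189] [-3.13722140e+00 -1.22139928e-01 -1.51242438e-03] 0.00486445634309183 1.6
[[ 2.76449467e-05 -9.56983112e-01 -2.90143624e-01  7.90031134e-02]
 [ 9.99999586e-01 -2.37351255e-04  8.78137780e-04  9.21456953e-04]
 [-9.09228979e-04 -2.90143528e-01  9.56982710e-01 -1.58388633e-01]
 [ 0.00000000e+00  0.00000000e+00  0.00000000e+00  1.00000000e+00]]
```

View pics/wrist1.png

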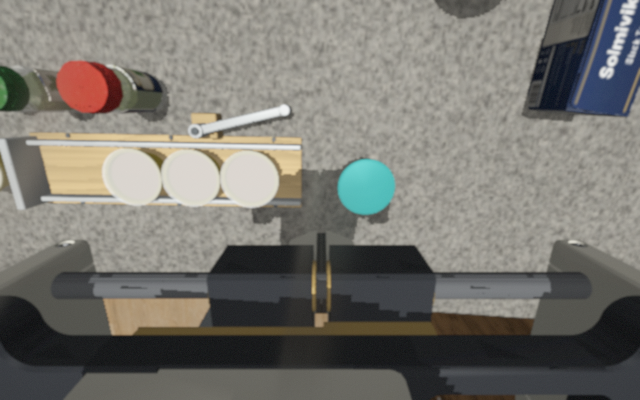

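The wrist view shows lids at (132,176), (190,177) and (250,179), guide rear ends at (301,147) and (301,201), the gate pivot at (195,131), the gate end at (286,110), and the turquoise pot at (366,186).

```bash
cat >> h.py <<'E'
def wrist(s,im):
    R=cv2.Rodrigues(np.array(s["ee_rot"]))[0];M=np.array(im["mount"]);T=np.eye(4);T[:3,:3]=R;T[:3,3]=s["position"]
    C=np.linalg.inv(T@M);return dict(intrinsics=im["intrinsics"],rvec=cv2.Rodrigues(C[:3,:3])[0].ravel(),tvec=C[:3,3])
E
python3 - <<'E'
from h import *
d=pickle.load(open("d1.pkl","rb"));im=wrist(d["s"],d["wrist"])
m=[((300,147),(36,-185,20)),((300,201),(-36,-185,20)),((195,131),(56,-70,48))]
f=lambda p:np.concatenate([ray(im,*a,b[2]/1e3)[:2]-toW(p,np.array(b)/1e3) for a,b in m]+[[toR(p,ray(im,27,143,.02))[0]-.036,toR(p,ray(im,42,199,.02))[0]+.036]])
r=least_squares(f,[.5,0,0]);p=r.x;print(p,np.round(r.fun*1e3,1));np.save("rail.npy",p)
for n,u,v,z in[("front",132,176,.044),("mid",190,177,.044),("back",250,179,.044),("gend",286,110,.048),("stop far in",18,138,.044),("turq",366,186,.04),("red",90,86,.108)]:
    w=ray(im,u,v,z);print(n,w[:2].round(4),toR(p,w).round(4))
for y in(-.195,-.19,-.0765):print(y,toW(p,(0,y)))
E
```

```text
[0.48402979 0.08960966 0.0659664 ] [-0.9 -0.3  1.6  0.5 -1.  -0.3 -0.   0.3]
front [0.485  0.1013] [0.0018 0.0116]
mid [0.4892 0.0331] [ 0.0014 -0.0567]
back [ 0.4923 -0.0375] [-0.0002 -0.1274]
gend [ 0.5739 -0.077 ] [ 0.0787 -0.1722]
stop far in [0.5196 0.2259] [0.0445 0.1336]
turq [ 0.4935 -0.176 ] [-0.0081 -0.2657]
red [0.5816 0.0889] [ 0.0973 -0.0072]
-0.195 [ 0.49688391 -0.10496621]
-0.19 [ 0.49655432 -0.09997709]
-0.0765 [0.48907256 0.01327605]
```

Call:
drive_tool:
  targets:
    - [0, 0, -0.1, -0.1, 0.3, -1.2, 0]
    - [0, 0, -0.1, -0.1, 0.3, -2.4, 0]
    - [0, 0, -0.1, -0.1, 0.3, -3.4, 0]
    - [0, 0, -0.1, -0.1, 0.3, -4.4, 0]
    - [0, 0, -0.1, -0.1, 0.3, -4.9, 0]

```text
clock: 2.2
position: [0.4913, -0.1142, 0.0278]
ee_rot: [3.14, 0.095, -0.007]
force: [0.1, -0.5, 1.0]
width: 0.005
gripper_force: 0.0
```

Call:
drive_tool:
  targets:
    - [0, 0, 0, 0, 0, 0, 0]
    - [0, 0, 0, 0, 0, 0, 0]

```text
clock: 2.4
position: [0.4938, -0.1138, 0.0311]
ee_rot: [3.14, 0.096, -0.001]
force: [-0.0, 0.2, -0.4]
width: 0.003
gripper_force: 0.0
```

```bash
python3 - <<'E'
from cell import arm
import cv2,numpy as np
for n in("side",):
    im=arm.get_image(n);cv2.imwrite(f"pics/{n}2.png",cv2.resize(im["pixels"][145:265,250:450,::-1],None,fx=4,fy=4))
E
```

```text
(no output)
```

View pics/side2.png

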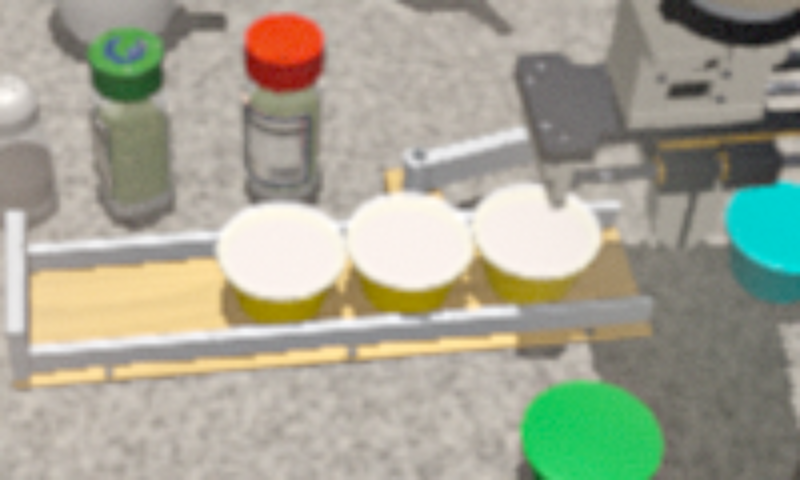

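Call:
drive_tool:
  targets:
    - [0, 0, 0, 0.1, 0.2, 0, 0]
    - [0, 0, 0, 0.1, 0.4, 0, 0]
    - [0, 0, 0, 0.1, 0.6, 0, 0]
    - [0, 0, 0, 0.1, 0.8, 0, 0]
    - [0, 0, 0, 0.1, 1.0, 0, 0]

```text
clock: 2.95
position: [0.4982, -0.0721, 0.031]
ee_rot: [3.14, 0.099, 0.001]
force: [-0.2, -1.9, 2.1]
width: 0.003
gripper_force: 1.6
```

Call:
drive_tool:
  targets:
    - [0, 0, 0, 0, 0.2, 0, 0]
    - [0, 0, 0, 0, 0.4, 0, 0]
    - [0, 0, 0, 0, 0.6, 0, 0]
    - [0, 0, 0, -0.1, 0.8, 0, 0]
    - [0, 0, 0, -0.1, 1.0, 0, 0]

```text
clock: 3.45
position: [0.4935, -0.0322, 0.0307]
ee_rot: [3.14, 0.098, -0.001]
force: [0.0, -2.6, 3.6]
width: 0.003
gripper_force: 2.4
```

```bash
python3 - <<'E'
from cell import arm
import cv2,numpy as np,pickle
d={"s":arm.observe()};im=arm.get_image("wrist");d["wrist"]=im
cv2.imwrite("pics/w3.png",im["pixels"][:,:,::-1]);print(d["s"]["position"],d["s"]["force"])
pickle.dump(d,open("d3.pkl","wb"))
E
```

```text
[ 0.49350666 -0.03222663  0.03069945] [ 0.0179039  -2.62144707  3.59034781]
```

View pics/w3.png

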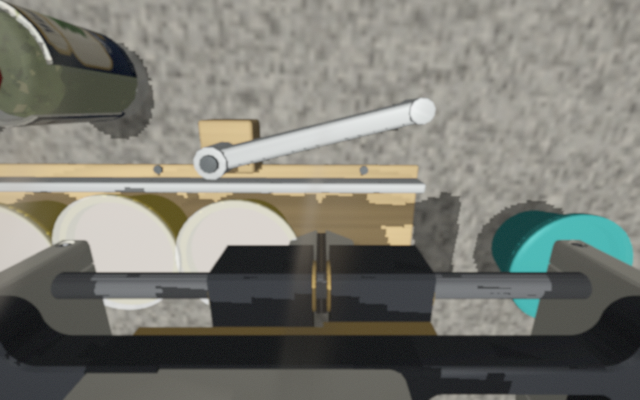

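The three lids are touching at the left, with the fingers behind the back pot and the gate still open (pivot (208,162), end (423,110)). I'll keep pushing.

Call:
drive_tool:
  targets:
    - [0, 0, 0, 0, 0.2, 0, 0]
    - [0, 0, 0, 0, 0.4, 0, 0]
    - [0, 0, 0, 0, 0.6, 0, 0]
    - [0, 0, 0, 0, 0.7, 0, 0]
    - [0, 0, 0, -0.1, 0.8, 0, 0]

```text
clock: 4.0
position: [0.4906, -0.0002, 0.0308]
ee_rot: [-3.14, -0.099, -0.001]
force: [0.5, -2.4, 2.1]
width: 0.002
gripper_force: 1.6
```

Call:
drive_tool:
  targets:
    - [0, 0, 0, 0, 0.1, 0, 0]
    - [0, 0, 0, 0, 0.2, 0, 0]

```text
clock: 4.2
position: [0.4899, 0.0073, 0.0308]
ee_rot: [3.14, 0.098, -0.0]
force: [0.3, -3.0, 2.7]
width: 0.005
gripper_force: 2.2
```

Call:
drive_tool:
  targets:
    - [0, 0, 0, 0, 0.05, 0, 0]
    - [0, 0, 0, 0, 0.1, 0, 0]

```text
clock: 4.4
position: [0.4901, 0.0112, 0.0307]
ee_rot: [3.14, 0.098, -0.0]
force: [0.3, -4.4, 3.4]
width: 0.005
gripper_force: 2.3
```

```bash
python3 - <<'E'
from cell import arm
import cv2,numpy as np,pickle
d={"s":arm.observe()};im=arm.get_image("side");d["side"]=im
cv2.imwrite("pics/s4.png",cv2.resize(im["pixels"][145:265,230:430,::-1],None,fx=4,fy=4,interpolation=cv2.INTER_CUBIC));print(d["s"]["position"],d["s"]["force"])
pickle.dump(d,open("d4.pkl","wb"))
E
```

```text
[0.49010279 0.01124507 0.03072165] [ 0.33269862 -4.36092859  3.36967134]
```

View pics/s4.png

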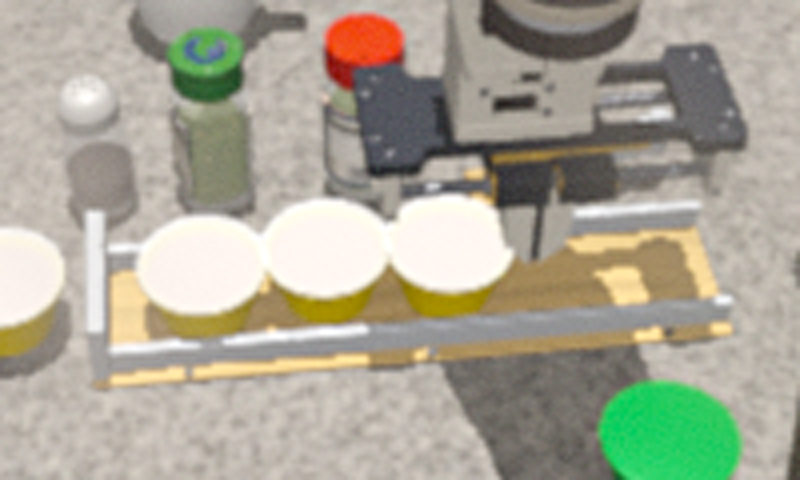

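The front pot's left edge (138,265) is still short of the stop face (~106,265).

```bash
python3 - <<'E'
from h import *
im=pickle.load(open("d4.pkl","rb"))["side"];p=np.load("rail.npy")
for q in[(202,263),(326,248),(450,240),(105,245),(97,265)]:
    print(toR(p,ray(im,230+(q[0]-1.5)/4,145+(q[1]-1.5)/4,.044)))
print(toR(p,[.4901,.0112]))
E
```

```text
[-0.0001643   0.09881284]
[0.00331334 0.03242455]
[ 0.00175528 -0.03447561]
[0.01853535 0.14950241]
[0.00454934 0.15392573]
[ 0.00088836 -0.07863926]
```

Call:
drive_tool:
  targets:
    - [0, 0, 0, 0, 0.1, 0, 0]
    - [0, 0, 0, 0, 0.2, 0, 0]
    - [0, 0, 0, 0, 0.25, 0, 0]

```text
clock: 4.75
position: [0.4901, 0.0218, 0.0308]
ee_rot: [-3.14, -0.099, 0.0]
force: [0.9, -2.8, 3.1]
width: 0.001
gripper_force: 2.2
```

Call:
drive_tool:
  targets:
    - [0, 0, 0, 0, 0.05, 0, 0]
    - [0, 0, 0, 0, 0.08, 0, 0]

```text
clock: 4.95
position: [0.4901, 0.0246, 0.0307]
ee_rot: [3.14, 0.099, -0.0]
force: [-0.2, -3.1, 3.3]
width: 0.006
gripper_force: 2.3
```

Call:
drive_tool:
  targets:
    - [0, 0, 0, 0, 0.05, 0, 0]
    - [0, 0, 0, 0, 0.05, 0, 0]

```text
clock: 5.15
position: [0.4901, 0.0268, 0.0307]
ee_rot: [-3.14, -0.099, 0.0]
force: [0.2, -1.7, 2.0]
width: 0.005
gripper_force: 1.7
```

Call:
drive_tool:
  targets:
    - [0, 0, 0, 0, 0.05, 0, 0]
    - [0, 0, 0, 0, 0.05, 0, 0]

```text
clock: 5.35
position: [0.4901, 0.0287, 0.0307]
ee_rot: [-3.14, -0.099, -0.0]
force: [0.3, -2.9, 3.1]
width: 0.002
gripper_force: 1.9
```

Call:
drive_tool:
  targets:
    - [0, 0, 0, 0, 0.05, 0, 0]
    - [0, 0, 0, 0, 0.05, 0, 0]

```text
clock: 5.55
position: [0.49, 0.0301, 0.0306]
ee_rot: [3.14, 0.098, -0.001]
force: [0.6, -4.8, 2.1]
width: 0.007
gripper_force: 2.3
```

Call:
drive_tool:
  targets:
    - [0, 0, 0, 0, 0.05, 0, 0]
    - [0, 0, 0, 0, 0.05, 0, 0]

```text
clock: 5.75
position: [0.4898, 0.0309, 0.0306]
ee_rot: [3.138, 0.096, -0.001]
force: [-0.7, -8.6, 3.1]
width: 0.007
gripper_force: 3.8
```

```bash
python3 - <<'E'
from cell import arm
import cv2,numpy as np,pickle
d={"s":arm.observe()};im=arm.get_image("side");d["side"]=im
cv2.imwrite("pics/s5.png",cv2.resize(im["pixels"][145:265,230:430,::-1],None,fx=4,fy=4,interpolation=cv2.INTER_CUBIC));print(d["s"]["position"],d["s"]["force"])
pickle.dump(d,open("d5.pkl","wb"))
E
```

```text
[0.48984538 0.03090291 0.03059161] [-0.72947746 -8.60885913  3.08587027]
```

View pics/s5.png

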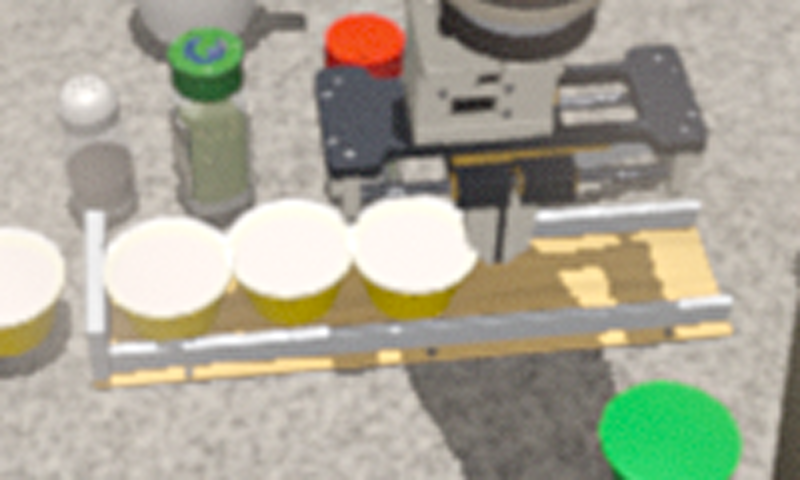

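The front pot is against the stop and the push force is rising, so the row is home. I'll retreat, rise and plan the gate arc.

Call:
drive_tool:
  targets:
    - [0, 0, 0, 0, -0.2, 0, 0]
    - [0, 0, 0, 0, -0.6, 0, 0]
    - [0, 0, 0, 0, -0.8, 0.6, 0]
    - [0, 0, 0, 0, -0.8, 1.5, 0]
    - [0, 0, 0, 0, -0.8, 1.8, 0]

```text
clock: 6.3
position: [0.4915, 0.0008, 0.1052]
ee_rot: [-3.139, -0.098, -0.005]
force: [-0.1, 0.6, -0.6]
width: 0.003
gripper_force: 0.0
```

```bash
python3 - <<'E'
from cell import arm
from h import *
s=arm.observe();d={"s":s,"wrist":arm.get_image("wrist"),"side":arm.get_image("side")};pickle.dump(d,open("d6.pkl","wb"))
cv2.imwrite("pics/w6.png",d["wrist"]["pixels"][:,:,::-1]);print(s["position"])
p=np.load("rail.npy");pos=s["position"]
st=toW(p,(.104,-.145));print("start",st,((st-pos[:2])/.04).round(2))
for q in np.arange(.11,1.95,.15):
    a=-1.24-q;u=np.array([np.cos(a),np.sin(a)]);n=np.array([np.sin(a),-np.cos(a)])
    w=toW(p,np.array([.056,-.07])+.08*u-.016*n);print(round(q,2),w.round(4),((w-st)/.04).round(2))
for n,u,v in[("towel",455,145),("mug",362,138),("box",520,176),("bottle",415,130)]:print(n,ray(d["side"],u,v,0)[:2])
E
```

```text
[0.49145201 0.00080832 0.10522859]
start [ 0.59736178 -0.04821943] [ 2.65 -1.23]
0.11 [ 0.5825 -0.0488] [-0.37 -0.01]
0.26 [ 0.5713 -0.0536] [-0.65 -0.13]
0.41 [ 0.5595 -0.0568] [-0.95 -0.21]
0.56 [ 0.5473 -0.0581] [-1.25 -0.25]
0.71 [ 0.5351 -0.0576] [-1.56 -0.23]
0.86 [ 0.5231 -0.0553] [-1.86 -0.18]
1.01 [ 0.5116 -0.0512] [-2.14 -0.07]
1.16 [ 0.5008 -0.0454] [-2.41  0.07]
1.31 [ 0.491  -0.0381] [-2.66  0.25]
1.46 [ 0.4824 -0.0294] [-2.87  0.47]
1.61 [ 0.4752 -0.0195] [-3.05  0.72]
1.76 [ 0.4695 -0.0087] [-3.2   0.99]
1.91 [0.4656 0.0029] [-3.29  1.28]
towel [ 0.73156504 -0.27106585]
mug [ 0.77119564 -0.02655151]
box [ 0.60546516 -0.39943382]
bottle [ 0.80074709 -0.17780493]
```

View pics/w6.png

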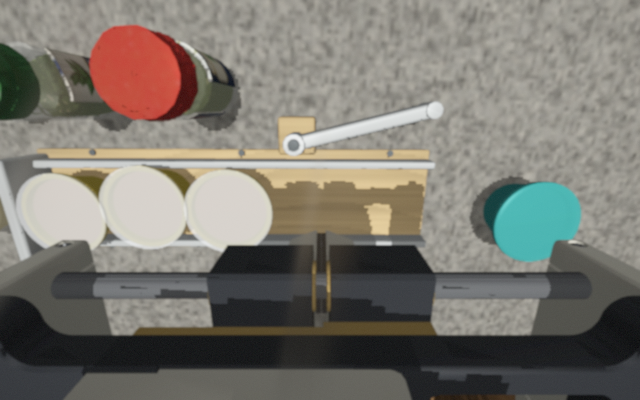

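The wrist view shows the three lids touching at (60,212), (143,206) and (228,210), with the gate open from pivot (293,145) to end (435,110).

Call:
drive_tool:
  targets:
    - [0, 0, 0, 0.8, -0.4, 0, 0]
    - [0, 0, 0, 1.7, -0.8, 0, 0]
    - [0, 0, 0, 2.65, -1.2, 0, 0]
    - [0, 0, 0, 2.65, -1.2, 0, 0]

```text
clock: 6.8
position: [0.5999, -0.0501, 0.101]
ee_rot: [3.139, 0.094, 0.003]
force: [0.4, -0.0, -0.8]
width: 0.004
gripper_force: 0.0
```

Call:
drive_tool:
  targets:
    - [0, 0, 0, 0, 0, -0.6, 0]
    - [0, 0, 0, 0, 0, -1.2, 0]
    - [0, 0, 0, 0, 0, -1.6, 0]
    - [0, 0, 0, 0, 0, -1.8, 0]
    - [0, 0, 0, 0, 0, -1.8, 0]

```text
clock: 7.3
position: [0.5946, -0.047, 0.0288]
ee_rot: [-3.14, -0.1, 0.005]
force: [0.6, -0.3, -0.1]
width: 0.007
gripper_force: 0.0
```

Call:
drive_tool:
  targets:
    - [0, 0, 0, -0.4, 0, 0, 0]
    - [0, 0, 0, -0.65, -0.1, 0, 0]
    - [0, 0, 0, -0.95, -0.2, 0, 0]
    - [0, 0, 0, -1.25, -0.25, 0, 0]
    - [0, 0, 0, -1.55, -0.25, 0, 0]

```text
clock: 7.8
position: [0.5337, -0.0582, 0.0312]
ee_rot: [3.14, 0.097, 0.002]
force: [1.4, 1.3, 0.3]
width: 0.006
gripper_force: 0.7
```

Call:
drive_tool:
  targets:
    - [0, 0, 0, -0.3, 0.05, 0, 0]
    - [0, 0, 0, -0.6, 0.15, 0, 0]
    - [0, 0, 0, -0.85, 0.3, 0, 0]
    - [0, 0, 0, -1.1, 0.5, 0, 0]

```text
clock: 8.2
position: [0.4893, -0.0372, 0.0308]
ee_rot: [3.14, 0.098, 0.0]
force: [0.1, -1.1, 0.3]
width: 0.006
gripper_force: 0.6
```

```bash
python3 - <<'E'
from cell import arm
from h import *
s=arm.observe();d={"s":s,"wrist":arm.get_image("wrist"),"side":arm.get_image("side")};pickle.dump(d,open("d7.pkl","wb"))
a=d["wrist"]["pixels"][:300,:,::-1];b=d["side"]["pixels"][120:270,200:520,::-1]
cv2.imwrite("pics/w7.png",np.vstack([a,cv2.resize(b,(640,300))]));print(s["position"],s["force"],toR(np.load("rail.npy"),s["position"]))
E
```

```text
[ 0.48927428 -0.03715993  0.03078245] [ 0.12668244 -1.11849197  0.3051454 ] [-0.00312338 -0.12683958]
```

View pics/w7.png

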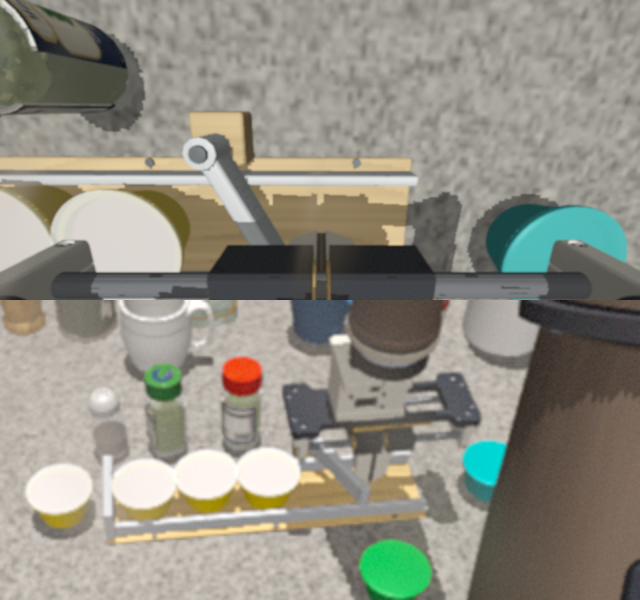

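The gate is swinging with the finger: pivot at (200,153), bar running into the fingers at (265,235).

Call:
drive_tool:
  targets:
    - [0, 0, 0, -0.2, 0.2, 0, 0]
    - [0, 0, 0, -0.4, 0.45, 0, 0]
    - [0, 0, 0, -0.5, 0.7, 0, 0]
    - [0, 0, 0, -0.6, 0.9, 0, 0]
    - [0, 0, 0, -0.6, 1.0, 0, 0]

```text
clock: 8.8
position: [0.4666, -0.0016, 0.0308]
ee_rot: [3.135, 0.093, 0.001]
force: [4.5, -30.2, -0.2]
width: 0.006
gripper_force: 15.4
```

Call:
drive_tool:
  targets:
    - [0, 0, 0, 0, 0.1, 0, 0]
    - [0, 0, 0, 0, 0.15, 0, 0]

```text
clock: 9.0
position: [0.4664, -0.0012, 0.0308]
ee_rot: [3.13, 0.084, -0.001]
force: [5.6, -44.4, 4.3]
width: 0.007
gripper_force: 22.5
```

Call:
drive_tool:
  targets:
    - [0, 0, 0, 0, 0.05, 0, 0]
    - [0, 0, 0, 0, 0.1, 0, 0]

```text
clock: 9.2
position: [0.4663, -0.0008, 0.0308]
ee_rot: [3.127, 0.078, -0.002]
force: [4.6, -57.7, 5.8]
width: 0.005
gripper_force: 29.1
```

Firm force, so the gate has probably reached its stop. I'll back off and look.

Call:
drive_tool:
  targets:
    - [0, 0, 0, 0, -0.3, 0, 0]
    - [0, 0, 0, 0, -0.6, 0, 0]
    - [0, 0, 0, 0, -1.2, 0, 0]
    - [0, 0, 0, 0, -1.5, 1.2, 0]
    - [0, 0, 0, 0, -1.5, 2.2, 0]

```text
clock: 9.7
position: [0.4649, -0.0485, 0.1192]
ee_rot: [-3.14, -0.096, 0.005]
force: [0.9, -0.1, -0.4]
width: 0.004
gripper_force: 0.0
```

Call:
drive_tool:
  targets:
    - [0, 0, 0, 0, 0, 0.5, 0]
    - [0, 0, 0, 0, 0, 1, 0]
    - [0, 0, 0, 0, 0, 1, 0]

```text
clock: 10.0
position: [0.4675, -0.0466, 0.161]
ee_rot: [-3.14, -0.101, -0.007]
force: [0.2, -0.2, 0.2]
width: 0.003
gripper_force: 0.0
```

```bash
python3 - <<'E'
from cell import arm
from h import *
s=arm.observe();d={"s":s,"wrist":arm.get_image("wrist"),"side":arm.get_image("side")};pickle.dump(d,open("d8.pkl","wb"))
a=d["wrist"]["pixels"][:300,:,::-1];b=d["side"]["pixels"][140:260,200:456,::-1]
cv2.imwrite("pics/w8.png",np.vstack([a,cv2.resize(b,(640,300))]));print(s["position"],s["force"])
E
```

```text
[ 0.46754373 -0.04657932  0.16104858] [ 0.20069209 -0.19851524  0.16378724]
```

View pics/w8.png

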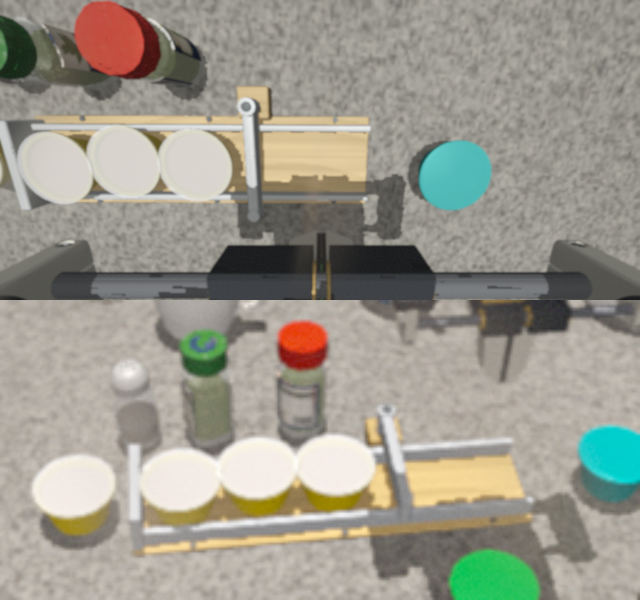

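The gate lies across the rail, pivot (247,106) to end (254,217), and the row sits at (55,167), (124,161) and (196,164). I'll check these numerically.

```bash
python3 - <<'E'
from h import *
d=pickle.load(open("d8.pkl","rb"));im=wrist(d["s"],d["wrist"]);p=np.load("rail.npy")
P=[toR(p,ray(im,u,v,z)) for u,v,z in[(55,167,.044),(124,161,.044),(196,164,.044),(247,106,.048),(254,216,.048),(368,127,.02),(368,198,.02)]]
print(np.round(P,4));a=P[4]-P[3];r=P[5]-P[6]
print("q",-1.24-(np.arctan2(a[1],a[0])-2*np.pi*(a[1]>0)), "perp err",np.arctan2(a@[0,1],-a[0])+np.arctan2(r[1],r[0]))
E
```

```text
[[ 0.001   0.1149]
 [ 0.0065  0.0487]
 [ 0.0035 -0.0185]
 [ 0.0556 -0.0712]
 [-0.0472 -0.0705]
 [ 0.0358 -0.1826]
 [-0.0375 -0.1858]]
q 1.908405525285901 perp err 0.05037741207125427
```

Front pot y is 0.115 (home 0.1155) and the gate reads 1.908, so everything is within tolerance. Handing in.

```bash
python3 -c "
from cell import arm
print(arm.sign_off())"
```

```text
the job is handed in; nothing more can be done
None
```

I pushed the three pots home against the end stop and shut the gate behind them, then handed the job in. My last camera check put the front pot at y = 0.115 m (home is 0.1155 m) and the gate at about 1.91 rad (fully shut is 1.9), but the hand-in gave no pass or fail result.

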